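# Unpack the striped block into the cutting box

### The arm

A 7-joint arm with a two-finger parallel gripper is mounted at the origin on the work surface. World frame = base frame: x ahead of the robot, y to its left, z up, the work surface at z = 0. Lengths are in m, angles in rad, forces in N, time in s.
With the tool pointing down it reaches from about 0.4 to 0.85 m from the base axis. Payload 4.4 kg.
Tool frame: the origin (TCP) lies at the very end of the fingers, on their centre line; the grasp point (between the pads) lies 19 mm behind it; z points along the fingers, y is the line along which they close (so a half turn about z gives the same grasp; the last joint's range is limited). The gripper opens to 94 mm and grips with 3 to 60 N. Pads are 16 mm wide; open, the fingers measure 119 mm over their backs; the gripper's body (75 mm by 177 mm) begins 78 mm behind the grasp point.
Start: joints at [1.199, 0.628, 0.038, 1.517, -0.027, 0.996, -0.02], TCP at [0.196, -0.62, 0.205] pointing down, gripper open.
Joint ranges: [-3.06, 3.06], [-0.37, 2.12], [-1.25, 1.32], [0.18, 2.47], [-1.1, 4.24], [0.23, 1.98], [-2.94, 2.94]. Speed limits (rad/s): [2.57, 2.57, 3.14, 3.14, 3.14, 3.14, 3.14].

### API

Orientations are given as a 3x3 rotation matrix whose columns are the frame's x, y, z axes.
In Python, from cell import r gives the robot as it stands.
- The arm moves only by the shell command python3 -m crank 'ROWS' [FORCE]. ROWS is JSON, a list of rows, each an object with "xyz": the shift along the world's x, y, z in m, a list of three; "twist": the turn, a rotation vector about the world's x, y, z in rad, a list of three; "grip": the opening, from 0 (shut) to 1 (fully open). In form: [{"xyz": [x, y, z], "twist": [rx, ry, rz], "grip": grip}, ...]. A call has 1 to 8 rows; each row shifts and turns the commanded pose from where the row before left it; what a row does not reach is not made up. A row lasts 1/10 s, in which the tool goes at most 50 mm and 8.59 degrees, less where a joint would pass 70% of its speed; a pose out of reach is approached as far as the arm can. A call is refused whole if a number of a shift passes 0.05 or a number of a turn 0.15, either way. A call with a gripper value outside its range is refused whole. The fingers move at their own pace and stop on an object; FORCE is the grip in N (left out, the last holds). Time passes only in rows, so rows that do not move let the fingers close. It gives the time, the measured TCP pose, the force, the opening and the grip force at its end, in the units of the state.
- r.get_state(): the state, without advancing time (a new reading comes with each control period).
- r.grab_frame(name): name is "side" or "top"; returns a dict with "frame" (420x560x3 uint8, red, green, blue), "camera_matrix" (3x3 intrinsics, pixels), "extrinsics" (4x4, takes a point from world to camera coordinates). Camera axes: x right, y up, looking along -z (the intrinsics and any distortion apply to the point x, -y, -z); pixel columns grow to the right and rows downward; lengths in m; the calibration is good to about 2 mm. A picture is of the moment at which its call begins. There is no depth.
- r.close_job(): hands the job in; it is judged then, once.
The state is a dict: "clock": time; "joints": joint angles; "dq": joint speeds; "effort": joint torques, N m; "eef_pos": TCP position; "ee_rot": TCP orientation; "force": force on the tool from outside, world axes, zero at the start; "ft_torque": the same for the moment, N m; "grip_width": finger opening in m; "finger_force": force on a finger pad.
Only numpy, scipy, OpenCV 4.12 (cv2) and the standard library are available. Lean on these libraries where they do the work, as an engineer would, in place of code of your own. Each camera call takes 0.05 s, during which the arm holds its last target. There are 200 camera calls.

### The job

Swing both flaps of the open-topped carton wide open, well past upright, before taking out the striped wooden block inside. Then lift the block out and stand it upright in the plywood cutting box, in the middle of the channel with its broad way spanning from cheek to cheek: set it down, do not drop or topple it. Leave both flaps open, and leave the glue bottle in the carton and everything else on the table where they are.

Things in the scene. Friction and masses are not known exactly. Their poses are not given: they have to be found in the camera images.
- carton: Brown cardboard carton fixed to the table, outer 138 (own x) x 244 (own y) x 120 mm high, walls and floor 4 mm. Origin: centre of its underside, z up. Two grey packing pieces, tops 98 mm above the table, fill it along both long walls and leave a trough 60 mm wide between them. Two flaps on the long sides, sprung partly up at the start; closed, they would leave a 36 mm gap along the middle.
- trough (a point): Centre of the trough floor, 4 mm above the carton's underside. The trough runs along the carton's own y, 236 mm long, 60 mm wide. Block and glue bottle stand in it, one about 51 mm to own +y, the other about 51 mm to own -y (which is which varies).
- flap_near (a joint): Angle (rad) of the flap on the carton's own -x long side: 0 closed (level, pointing to the carton's middle), pi/2 upright, up to 2.5 folded outward. Cardboard panel 49 mm from hinge to free edge, 238 mm long, 4 mm thick. Light friction hinge (about 0.03 N m): it stays where it is left.
- flap_far (a joint): The same for the flap on the carton's own +x long side.
- flap_near_hinge (a point): Middle of flap_near's hinge line, at own x -67, y 0, 122 mm up in the carton's frame (flap mid-thickness). The hinge line runs along the carton's own y.
- flap_far_hinge (a point): Middle of flap_far's hinge line, at own x +67, y 0, 122 mm up in the carton's frame.
- flap_near_edge (a point): Middle of flap_near's free edge.
- flap_far_edge (a point): Middle of flap_far's free edge.
- block: Loose solid block of light hardwood with dark stripes, standing: 44 (own x) x 58 (own y, its broad way, across the stripes) x 95 mm high, about 0.18 kg. Origin: centre of its underside, z up. It starts in the carton's trough, own axes about along the carton's: the packing leaves 8 mm beside its own +x and -x faces, so fingers fit only beside its +y and -y faces.
- glue: White glue bottle with orange cap, 48 mm diameter, 88 mm high, loose, standing in the carton. Origin: centre of its underside. It stays there.
- cutbox: Plywood cutting box fixed to the table: base plate 100 x 100 x 10 mm; two upright cheeks at own +y and -y, each 80 mm long (own x), 12 thick, tops 102 mm above the table, 76 mm apart inside. Channel open at both own x ends and on top. Origin: centre of its underside, z up.
- seat (a point): Where the block's underside centre belongs: middle of the cutting box's channel, on its base (10 mm up). The block's own y lies along the box's own y; 9 mm is left to each cheek, too little for a finger, so there it can be held only by its own +x and -x faces.
- tape: Roll of cream masking tape lying flat, 84 mm outside diameter, 24 mm high, loose; origin centre of underside. Bystander.
- tiles: Pile of three glued hexagonal wooden tiles, 58 mm across, 24 mm high, loose; origin centre of underside. Bystander.
- cutter: Yellow and black craft knife, lying, 143 mm long (own x, from -73 to +70), 22 mm wide, 19 mm high, loose; origin on its underside. Bystander.
- strip: Thin wooden strip, 160 (own x) x 28 x 8 mm, lying, loose; origin centre of underside. Bystander.
- cup: Empty blue pencil cup, 72 mm wide, 90 mm high, loose; origin centre of underside. Bystander.
There are look-alikes about, which are no part of the job. Leave any purple or red look-alike of the block alone.

How it is judged:
On the way, in this order (a step that is already met when the one before it is completed fails the run):
1. both flaps are past upright while the block still stands in the carton (value of joint each of flap_near, flap_far above 1.7 rad and distance of block from where it was at the start of the episode below 0.02 m), for 0.2 s.
2. the block is lifted clear of the carton (height (world z) of block above 0.125 m), for 0.05 s.
At the end, for the whole second after the job is handed in: Flaps past 1.7 rad; block let go, at rest, upright (0.1 rad) on the cutting box's base, within 18 mm of its middle along and 12 mm across the channel, own y within 0.22 rad of the box's; glue bottle and other loose things within 30 mm of their starts (value of joint each of flap_near, flap_far above 1.7 rad and x of block in the frame of cutbox between -0.018 and 0.018 m and y of block in the frame of cutbox between -0.012 and 0.012 m and height (world z) of block below 0.014 m and angle between block's own z axis and vertical below 0.1 rad and angle between the y axis of block and the y axis of cutbox, either way round below 0.22 rad and linear speed of block below 0.02 m/s and contact force between block and the fingers below 0.05 N and distance of each of glue, tape, tiles, cutter, strip, cup from where it was at the start of the episode below 0.03 m); the robot touches nothing.
It fails at once if the block is toppled (tilted by more than 0.5 rad) (angle between block's own z axis and vertical above 0.5 rad).
It fails at once if the block is let go more than 12 mm above the cutting box's base (horizontal distance between block and cutbox below 0.05 m and height (world z) of block above 0.022 m and contact force between block and the fingers below 0.02 N).
It fails at once if the glue bottle is moved by more than 30 mm or tipped (distance of glue from where it was at the start of the episode above 0.03 m or angle between glue's own z axis and vertical above 0.4 rad).
It fails at once if a bystander (tape, tiles, cutter, strip, cup) is moved by more than 30 mm (distance of any of tape, tiles, cutter, strip, cup from where it was at the start of the episode above 0.03 m).
It also fails if it takes over 72 s, if anything falls off the work surface, if the arm or the gripper's body presses on something with over 40 N, if the wrist force passes 120 N, or if a joint passes its speed limit or range.

## Working session

There is one attempt and no reset: what is moved stays moved. The work goes in short steps, Python scripts to look and compute and a shell command to move; the robot and the scene stay as the last step left them, time stands still between calls to the robot, and variables do not carry over. Pictures are saved under pics/ and viewed, at most 10 in all, crops included, and the job is handed in when it is done.

```bash
mkdir -p pics; ls; cat > h.py <<'E'
import numpy as np, cv2
from cell import r
def grab(n,save=None):
    f=r.grab_frame(n)
    if save: cv2.imwrite('pics/'+save,f['frame'][:,:,::-1])
    return f
def cast(f,uv,z):
    K=np.array(f['camera_matrix']);E=np.array(f['extrinsics'])
    p=np.linalg.inv(K)@np.array([uv[0],uv[1],1.])
    d=E[:3,:3].T@np.array([p[0],-p[1],-p[2]]);o=-E[:3,:3].T@E[:3,3]
    return o+d*(z-o[2])/d[2]
def proj(f,P):
    K=np.array(f['camera_matrix']);E=np.array(f['extrinsics'])
    c=E[:3,:3]@np.array(P)+E[:3,3]; q=K@np.array([c[0],-c[1],-c[2]]); return q[:2]/q[2]
E
python3 - <<'E'
from h import *
for n in('top','side'):
    f=grab(n,n+'0.png');E=np.array(f['extrinsics']);print(n,-E[:3,:3].T@E[:3,3],f.keys(),f['camera_matrix'])
s=r.get_state();print(s)
E
```

```text
pics
top [0.46479301 0.02301541 1.43973225] dict_keys(['frame', 'camera_matrix', 'extrinsics']) [[509.86596055   0.         283.83294631]
 [  0.         509.86596055 209.93405437]
 [  0.           0.           1.        ]]
side [0.25820596 1.08844047 1.09674298] dict_keys(['frame', 'camera_matrix', 'extrinsics']) [[526.66065977   0.         276.19041364]
 [  0.         526.66065977 209.22935135]
 [  0.           0.           1.        ]]
{'clock': 0.1, 'joints': array([ 1.19922187,  0.62926022,  0.03843896,  1.5182425 , -0.02701049,
        0.99629567, -0.02000854]), 'dq': array([-0.00085791, -0.0030486 ,  0.00235083, -0.00284977, -0.00074197,
        0.00159047, -0.00155072]), 'effort': array([ 2.60222798e-03, -5.50789189e+01,  1.14676896e+00, -1.87116212e+01,
       -5.23047312e-02,  1.91930233e-02,  5.77087349e-05]), 'eef_pos': array([ 0.19552917, -0.61927605,  0.20464986]), 'ee_rot': array([[ 9.53616804e-01,  3.01022804e-01, -5.12515997e-04],
       [ 3.01023240e-01, -9.53615448e-01,  1.60847848e-03],
       [-4.55447014e-06, -1.68815133e-03, -9.99998575e-01]]), 'force': array([-0.45031051,  0.17505607,  0.4504277 ]), 'ft_torque': array([-0.02961108, -0.00120537,  0.00567672]), 'finger_force': 0.0, 'grip_width': 0.09397457034602837}
```

View pics/top0.png

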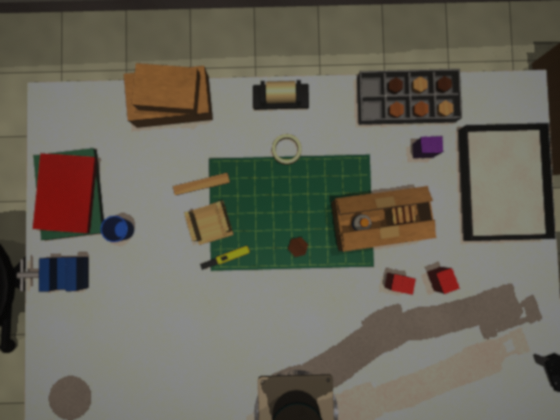

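View pics/side0.png

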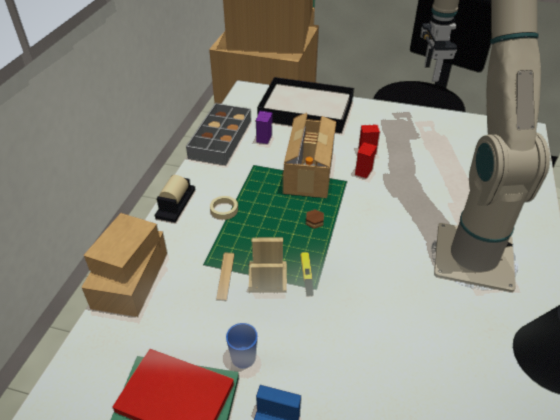

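The top view shows the carton at about (385,218), with the glue at its left end (362,221) and the striped block at its right end (405,214). The cutting box is at (208,223) and the tape, tiles, cutter, strip and cup lie round it. I'll enlarge the carton and box for corner picking.

```bash
python3 - <<'E'
from h import *
t=cv2.imread('pics/top0.png');s=cv2.imread('pics/side0.png')
c=lambda im,x,y,w,h,W,H:cv2.convertScaleAbs(cv2.resize(im[y:y+h,x:x+w],(W,H),interpolation=cv2.INTER_CUBIC),alpha=1.4,beta=15)
o=np.zeros((600,800,3),np.uint8)
o[:300,:480]=c(t,325,180,120,75,480,300)   #4x
o[:300,480:]=c(s,275,110,80,75,320,300)      #4x
o[300:,:400]=c(t,170,185,80,60,400,300)     #5x
o[300:,400:]=c(s,230,230,80,60,400,300)     #5x
cv2.imwrite('pics/comp.png',o)
E
```

```text
(no output)
```

View pics/comp.png

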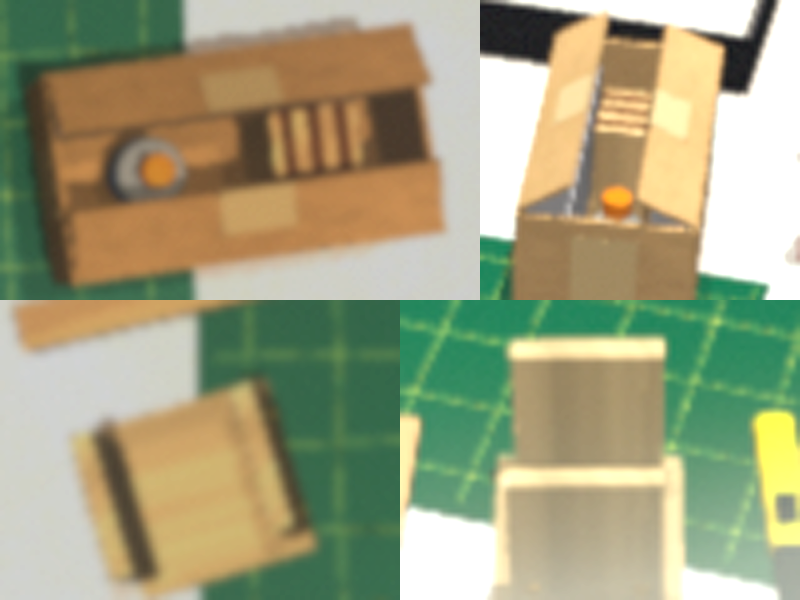

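```bash
python3 - <<'E'
from h import *
f=grab('top');g=grab('side')
C=lambda x,y,ox,oy,k:(ox+(x+.5)/k-.5,oy+(y+.5)/k-.5)
P=[cast(f,C(x,y,325,180,4),.122) for x,y in((75,285),(443,230),(40,75),(410,25))]
for p in P:print('hinge',p.round(4))
c=np.mean(P,0);print('centre',c, 'yaw(long dir)',np.degrees(np.arctan2(*( (P[0]-P[1]+P[2]-P[3])[[1,0]]))),
 np.linalg.norm(P[0]-P[1]),np.linalg.norm(P[2]-P[3]),np.linalg.norm(P[0]-P[2]),np.linalg.norm(P[1]-P[3]))
B=[cast(f,C(x,y,170,185,5),.102) for x,y in((78,435),(255,382),(113,583),(293,527))]
for b in B:print(b.round(4))
d=B[0]-B[1]+B[2]-B[3];print('box',np.mean(B,0),'y-axis deg',np.degrees(np.arctan2(d[1],d[0])),[np.linalg.norm(B[i]-B[j]) for i,j in((0,1),(2,3),(0,2),(1,3))])
S=[cast(g,C(x-400,y-300,230,230,5),.102) for x,y in((510,340),(665,340),(500,460),(682,460))]
for b in S:print('side',b.round(4))
# block from stripes mask top: extents
Q=[cast(f,C(x,y,325,180,4),.099) for x,y in((268,112),(362,98),(278,175),(372,162))]
for q in Q:print('blk',q.round(4))
S=[cast(g,C(x-480,y,275,110,4),.099) for x,y in((598,136),(645,136),(604,88),(648,88))]
for b in S:print('blkside',b.round(4))
print('cap',cast(f,C(158,170,325,180,4),.092),cast(g,C(616,192,195,110,4),.092))
E
```

```text
hinge [ 0.4448 -0.1322  0.122 ]
hinge [ 0.4738 -0.371   0.122 ]
hinge [ 0.5811 -0.1143  0.122 ]
hinge [ 0.6073 -0.3559  0.122 ]
centre [ 0.52674701 -0.24335699  0.122     ] yaw(long dir) 96.54616364543709 0.24053249574608132 0.24298284114624707 0.13751991385412987 0.13439921449503592
[0.4018 0.2796 0.102 ]
[0.4268 0.1869 0.102 ]
[0.3249 0.2625 0.102 ]
[0.3512 0.1685 0.102 ]
box [0.37616211 0.22438631 0.102     ] y-axis deg 105.36525879958685 [np.float64(0.09607232638923291), np.float64(0.09762432666042757), np.float64(0.07879857209230141), np.float64(0.0778259364750796)]
side [0.5823 0.1852 0.102 ]
side [0.5041 0.1635 0.102 ]
side [0.5619 0.2659 0.102 ]
side [0.4741 0.2415 0.102 ]
blk [ 0.5547 -0.2662  0.099 ]
blk [ 0.5622 -0.3286  0.099 ]
blk [ 0.513 -0.271  0.099]
blk [ 0.5198 -0.3333  0.099 ]
blkside [ 0.5476 -0.2603  0.099 ]
blkside [ 0.5114 -0.2703  0.099 ]
blkside [ 0.5585 -0.3267  0.099 ]
blkside [ 0.5235 -0.3363  0.099 ]
cap [ 0.51864433 -0.19332464  0.092     ] [ 0.39857475 -0.23476923  0.092     ]
```

```bash
python3 - <<'E'
from h import *
f=grab('top');g=grab('side')
C=lambda x,y,ox,oy,k:(ox+(x+.5)/k-.5,oy+(y+.5)/k-.5)
B=[cast(f,C(x,y-300,170,185,5),.102) for x,y in((78,435),(255,382),(113,583),(293,527))]
for b in B:print(b.round(4))
d=B[0]-B[1]+B[2]-B[3];print('box',np.mean(B,0),'y-axis deg',np.degrees(np.arctan2(d[1],d[0])),[np.linalg.norm(B[i]-B[j]) for i,j in((0,1),(2,3),(0,2),(1,3))])
S=[cast(g,C(x-400,y-300,230,230,5),.102) for x,y in((510,340),(665,340),(500,460),(682,460))]
for b in S:print('side',b.round(4))
print('tape',cast(f,(287,149),.024),'cup',cast(f,(117,229),.09),'red',cast(f,(402,283),.095),cast(f,(447,280),.095),'purple',cast(f,(430,146),.095),'tile',cast(f,(297,246),.024))
E
```

```text
[0.5586 0.2775 0.102 ]
[0.584 0.184 0.102]
[0.4804 0.2602 0.102 ]
[0.5072 0.1655 0.102 ]
box [0.53254454 0.22178035 0.102     ] y-axis deg 105.5042683844972 [np.float64(0.09691107000332469), np.float64(0.09847777554199434), np.float64(0.08002669235729827), np.float64(0.07903392510482521)]
side [0.5823 0.1852 0.102 ]
side [0.5041 0.1635 0.102 ]
side [0.5619 0.2659 0.102 ]
side [0.4741 0.2415 0.102 ]
tape [0.73238477 0.00441861 0.024     ] cup [0.51812471 0.46066036 0.09      ] red [ 0.35641667 -0.28601609  0.095     ] [ 0.36101637 -0.404275    0.095     ] purple [ 0.71688596 -0.37622584  0.095     ] tile [ 0.46022977 -0.01583208  0.024     ]
```

```bash
python3 -m crank '[{"xyz":[0.0255,0.029,0],"twist":[0,0,-0.024],"grip":0},{"xyz":[0.0255,0.029,0],"twist":[0,0,-0.024],"grip":0},{"xyz":[0.0255,0.029,0],"twist":[0,0,-0.024],"grip":0},{"xyz":[0.0255,0.029,0],"twist":[0,0,-0.024],"grip":0},{"xyz":[0.0255,0.029,0],"twist":[0,0,-0.024],"grip":0},{"xyz":[0.0255,0.029,0],"twist":[0,0,-0.024],"grip":0},{"xyz":[0.0255,0.029,0],"twist":[0,0,-0.024],"grip":0},{"xyz":[0.0255,0.029,0],"twist":[0,0,-0.024],"grip":0}]'
python3 -m crank '[{"xyz":[0.0255,0.029,0],"twist":[0,0,0],"grip":0},{"xyz":[0.0255,0.029,0],"twist":[0,0,0],"grip":0},{"xyz":[0.0255,0.029,0],"twist":[0,0,0],"grip":0},{"xyz":[0.0255,0.029,0],"twist":[0,0,0],"grip":0},{"xyz":[0.0255,0.029,0],"twist":[0,0,0],"grip":0},{"xyz":[0,0,0],"twist":[0,0,0],"grip":0},{"xyz":[0,0,0],"twist":[0,0,0],"grip":0}]'
```

```text
clock: 1.1
eef_pos: [0.4007, -0.3866, 0.2056]
ee_rot: [[0.994, 0.112, 0.0], [0.112, -0.994, -0.0], [0.0, 0.0, -1.0]]
force: [0.6, -1.3, -0.1]
grip_width: 0.0335
finger_force: 0.0
clock: 1.8
eef_pos: [0.5276, -0.242, 0.2053]
ee_rot: [[0.993, 0.116, -0.0], [0.116, -0.993, -0.0], [-0.0, -0.0, -1.0]]
force: [-0.2, -0.8, -0.4]
grip_width: 0.0009
finger_force: 0.0
```

```bash
python3 -m crank '[{"xyz":[0,0,-0.03],"twist":[0,0,0],"grip":0},{"xyz":[0,0,-0.03],"twist":[0,0,0],"grip":0},{"xyz":[0,0,-0.02],"twist":[0,0,0],"grip":0},{"xyz":[0.015,0.0017,0],"twist":[0,0,0],"grip":0},{"xyz":[0.015,0.0017,0],"twist":[0,0,0],"grip":0},{"xyz":[0.015,0.0017,0],"twist":[0,0,0],"grip":0},{"xyz":[0.01,0.001,0.01],"twist":[0,0,0],"grip":0},{"xyz":[0.01,0.001,0.012],"twist":[0,0,0],"grip":0}]'
python3 -m crank '[{"xyz":[0.008,0.001,0],"twist":[0,0,0],"grip":0},{"xyz":[0.008,0.001,0],"twist":[0,0,0],"grip":0},{"xyz":[0,0,0],"twist":[0,0,0],"grip":0},{"xyz":[0,0,0],"twist":[0,0,0],"grip":0}]'
```

```text
clock: 2.6
eef_pos: [0.5875, -0.239, 0.1468]
ee_rot: [[0.994, 0.108, -0.007], [0.108, -0.994, -0.001], [-0.007, -0.0, -1.0]]
force: [-0.4, 0.1, -1.0]
grip_width: 0.0004
finger_force: 0.8
clock: 3.0
eef_pos: [0.6081, -0.2337, 0.1468]
ee_rot: [[0.994, 0.114, -0.0], [0.114, -0.994, 0.0], [-0.0, -0.0, -1.0]]
force: [-0.5, -0.6, -0.4]
grip_width: 0.0005
finger_force: 0.0
```

```bash
python3 -c "
from h import *
g=grab('side','s1.png')"; python3 -c "
import cv2;a=cv2.imread('pics/s1.png')[60:260,200:450];cv2.imwrite('pics/s1c.png',cv2.resize(a,None,fx=3,fy=3))"
```

```text
(no output)
```

View pics/s1c.png

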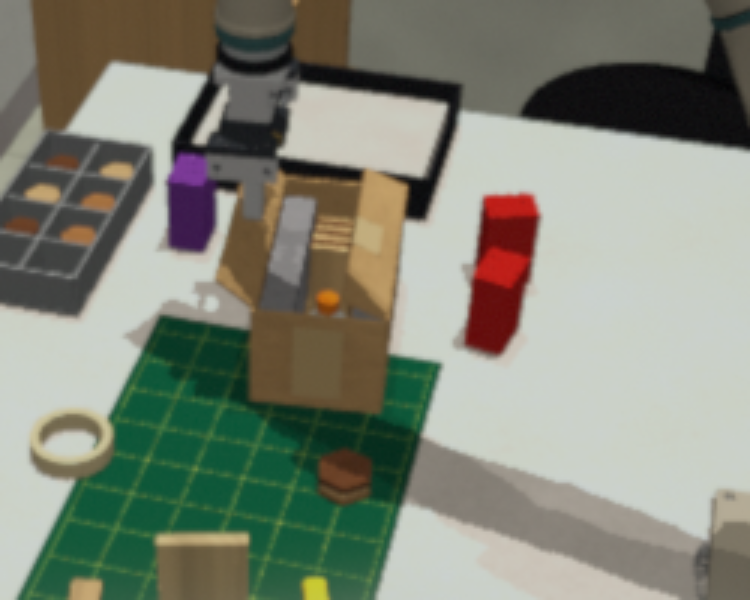

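The far flap lies folded outward at about (245,230) in the crop, and the near flap is still up at (375,240). I'll mirror the stroke for the near flap.

```bash
python3 -m crank '[{"xyz":[-0.027,-0.003,0.005],"twist":[0,0,0],"grip":0},{"xyz":[-0.027,-0.003,0],"twist":[0,0,0],"grip":0},{"xyz":[-0.027,-0.003,-0.007],"twist":[0,0,0],"grip":0},{"xyz":[0,0,-0.02],"twist":[0,0,0],"grip":0},{"xyz":[-0.015,-0.0017,0],"twist":[0,0,0],"grip":0},{"xyz":[-0.015,-0.0017,0],"twist":[0,0,0],"grip":0},{"xyz":[-0.015,-0.0017,0],"twist":[0,0,0],"grip":0},{"xyz":[-0.01,-0.001,0.01],"twist":[0,0,0],"grip":0}]'
python3 -m crank '[{"xyz":[-0.01,-0.001,0.012],"twist":[0,0,0],"grip":0},{"xyz":[-0.01,-0.001,0],"twist":[0,0,0],"grip":0},{"xyz":[-0.008,-0.001,0],"twist":[0,0,0],"grip":0},{"xyz":[0,0,0],"twist":[0,0,0],"grip":0},{"xyz":[0,0,0],"twist":[0,0,0],"grip":0},{"xyz":[0.01,0.001,0.04],"twist":[0,0,0],"grip":0},{"xyz":[0.01,0.001,0.04],"twist":[0,0,0],"grip":0}]'
python3 -m crank '[{"xyz":[0,0,0.04],"twist":[0,0,0],"grip":0.85},{"xyz":[0,0.03,0.04],"twist":[0,0,0],"grip":0.85},{"xyz":[-0.03,0.04,0],"twist":[0,0,0],"grip":0.85},{"xyz":[-0.03,0.04,0],"twist":[0,0,0],"grip":0.85},{"xyz":[-0.03,0.04,0],"twist":[0,0,0],"grip":0.85},{"xyz":[0,0,0],"twist":[0,0,0],"grip":0.85},{"xyz":[0,0,0],"twist":[0,0,0],"grip":0.85}]'
python3 -c "
from h import *
a=grab('top','t2.png');b=grab('side','s2.png')
o=np.zeros((600,800,3),np.uint8)
t=cv2.convertScaleAbs(cv2.imread('pics/t2.png')[170:270,310:460],alpha=1.4,beta=15);s=cv2.imread('pics/s2.png')[80:230,255:355]
o[:300,:450]=cv2.resize(t,(450,300),interpolation=2);o[:525,450:800]=cv2.resize(s,(350,525),interpolation=2);cv2.imwrite('pics/c2.png',o)"
```

```text
clock: 3.85
eef_pos: [0.4861, -0.2474, 0.1403]
ee_rot: [[0.992, 0.121, 0.025], [0.121, -0.993, -0.004], [0.024, 0.007, -1.0]]
force: [0.9, 0.0, 0.7]
grip_width: 0.0008
finger_force: 0.9
clock: 4.55
eef_pos: [0.463, -0.2493, 0.2269]
ee_rot: [[0.994, 0.113, -0.005], [0.113, -0.994, 0.002], [-0.004, -0.002, -1.0]]
force: [0.9, -0.0, 0.2]
grip_width: 0.0008
finger_force: 0.0
clock: 5.25
eef_pos: [0.3741, -0.0994, 0.3075]
ee_rot: [[0.993, 0.115, 0.0], [0.115, -0.993, -0.0], [0.0, 0.0, -1.0]]
force: [0.5, -0.4, -0.0]
grip_width: 0.0532
finger_force: 0.0
```

View pics/c2.png

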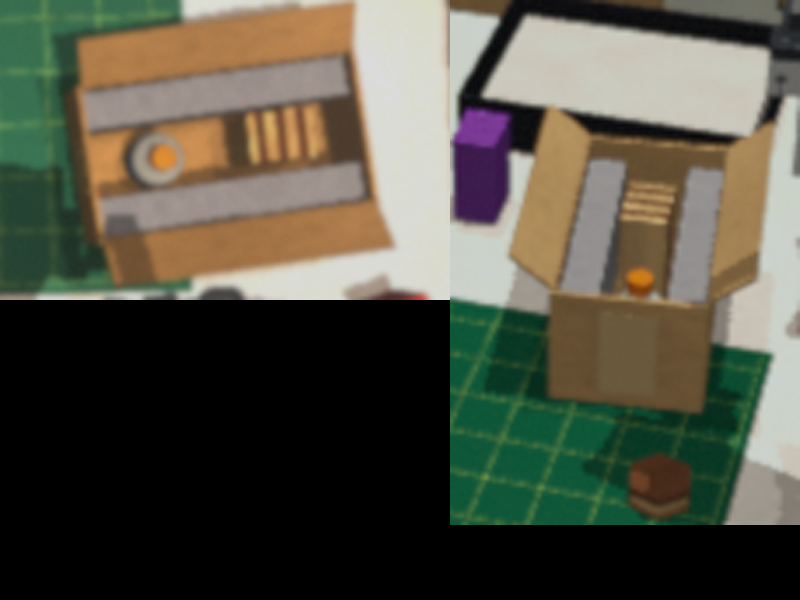

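Both flaps are wide open. The striped block top is at about (288,134) in the top crop, and the glue cap at (163,156). Now I'll measure the block by mask.

```bash
python3 - <<'E'
from h import *
for n,(x0,y0,x1,y1) in(('top',(388,200,425,230)),('side',(298,130,330,145))):
    f=grab(n);im=f['frame'][y0:y1,x0:x1].astype(int)
    v=im[...,0]; m=((v>v.max()*0.62)&(im[...,0]-im[...,2]>50)).astype(np.uint8)
    print('\n'.join(''.join('#' if a else '.' for a in row) for row in m))
    mm=cv2.morphologyEx(m,cv2.MORPH_CLOSE,np.ones((5,5)))
    _,l,st,_=cv2.connectedComponentsWithStats(mm);k=1+st[1:,4].argmax()
    pts=np.argwhere((l==k)&(m>0))[:,::-1].astype(np.float32)
    rc=cv2.minAreaRect(pts);c=np.array(rc[0])+[x0,y0];print(n,c,rc[1:],cast(f,c,.099))
    bx=cv2.boxPoints(rc)+[x0,y0];print([cast(f,b,.099)[:2].round(4) for b in bx])
print(r.get_state()['eef_pos'])
E
```

```text
.....................................
.....................................
.....................................
.....................................
.....................................
.......................#####.........
.................####..#####.........
..........####..#####..######........
....###..#####..#####..######........
....####.#####..#####..######........
....####.######.######.######........
....####.######.######.#######.......
....####..#####..#####.#######.......
....####..#####..#####.#######.......
.....###..#####..#####.#######.......
.....####.#####..#####.#######.......
.....####.#####..#####..#######......
.....####.#####..#####..#######......
.....####.######.######.#######......
.....####.######.######.#######......
.....####..#####.######.######.......
.....####..#####..#####.#####........
.....####..#####..####...##..........
......###...###....##................
.......#.............................
.....................................
.....................................
.....................................
....................................
[... 353 characters left out ...]
###########.............
........##############..........
........##############..........
.......##############...........
.......##############...........
.......##############...........
......##############............
......##############............
......##############............
......##############............
......#############.............
........#.#########.............
..............####..............
side [311.24324417 137.54054022] ((14.138313293457031, 12.494322776794434), 9.462322235107422) [ 0.53315281 -0.29897381  0.099     ]
[array([ 0.5517, -0.2653]), array([ 0.5614, -0.3343]), array([ 0.5141, -0.3335]), array([ 0.5059, -0.2649])]
[ 0.37496096 -0.10087396  0.30723402]
```

```bash
python3 -m crank '[{"xyz":[0.0265,-0.0327,0],"twist":[0,0,0],"grip":0.9},{"xyz":[0.0265,-0.0327,0],"twist":[0,0,0],"grip":0.9},{"xyz":[0.0265,-0.0327,0],"twist":[0,0,0],"grip":0.9},{"xyz":[0.0265,-0.0327,0],"twist":[0,0,0],"grip":0.9},{"xyz":[0.0265,-0.0327,0],"twist":[0,0,0],"grip":0.9},{"xyz":[0.0265,-0.0327,0],"twist":[0,0,0],"grip":0.9},{"xyz":[0,0,-0.04],"twist":[0,0,0],"grip":0.9},{"xyz":[0,0,-0.04],"twist":[0,0,0],"grip":0.9}]'
python3 -m crank '[{"xyz":[0,0,-0.04],"twist":[0,0,0],"grip":0.9},{"xyz":[0,0,-0.04],"twist":[0,0,0],"grip":0.9},{"xyz":[0,0,0],"twist":[0,0,0],"grip":0.9},{"xyz":[0,0,0],"twist":[0,0,0],"grip":0.9},{"xyz":[0,0,-0.02],"twist":[0,0,0],"grip":0.9},{"xyz":[0,0,-0.02],"twist":[0,0,0],"grip":0.9},{"xyz":[0,0,0],"twist":[0,0,0],"grip":0.9}]'

```

```text
clock: 6.25
eef_pos: [0.5345, -0.2992, 0.226]
ee_rot: [[0.994, 0.111, 0.002], [0.111, -0.994, -0.002], [0.001, 0.002, -1.0]]
force: [-0.1, 0.3, -0.9]
grip_width: 0.0845
finger_force: 0.0
clock: 6.95
eef_pos: [0.5334, -0.2964, 0.1078]
ee_rot: [[0.994, 0.113, -0.0], [0.113, -0.994, -0.0], [-0.0, 0.0, -1.0]]
force: [-1.1, 0.3, -0.1]
grip_width: 0.0847
finger_force: 0.0
```

Clear so far, so I'll go deeper and grip.

```bash
python3 -m crank '[{"xyz":[0,0,-0.015],"twist":[0,0,0],"grip":0.9},{"xyz":[0,0,-0.015],"twist":[0,0,0],"grip":0.9},{"xyz":[0,0,-0.018],"twist":[0,0,0],"grip":0.9},{"xyz":[0,0,0],"twist":[0,0,0],"grip":0.9},{"xyz":[0,0,0],"twist":[0,0,0],"grip":0.9}]'
python3 -m crank '[{"xyz":[0,0,0],"twist":[0,0,0],"grip":0.4},{"xyz":[0,0,0],"twist":[0,0,0],"grip":0.4},{"xyz":[0,0,0],"twist":[0,0,0],"grip":0.4},{"xyz":[0,0,0],"twist":[0,0,0],"grip":0.4},{"xyz":[0,0,0],"twist":[0,0,0],"grip":0.4},{"xyz":[0,0,0],"twist":[0,0,0],"grip":0.4},{"xyz":[0,0,0],"twist":[0,0,0],"grip":0.4},{"xyz":[0,0,0],"twist":[0,0,0],"grip":0.4}]' 25
```

```text
clock: 7.45
eef_pos: [0.5337, -0.2965, 0.0603]
ee_rot: [[0.994, 0.113, 0.001], [0.113, -0.994, -0.001], [0.001, 0.001, -1.0]]
force: [0.1, -0.3, 0.2]
grip_width: 0.0845
finger_force: 0.0
clock: 8.25
eef_pos: [0.5335, -0.2962, 0.06]
ee_rot: [[0.994, 0.113, 0.001], [0.113, -0.994, -0.0], [0.001, 0.0, -1.0]]
force: [-1.2, 1.7, 5.5]
grip_width: 0.0578
finger_force: 24.8
```

```bash
python3 -m crank '[{"xyz":[0,0,0.02],"twist":[0,0,0],"grip":0.4},{"xyz":[0,0,0.03],"twist":[0,0,0],"grip":0.4},{"xyz":[0,0,0.03],"twist":[0,0,0],"grip":0.4},{"xyz":[0,0,0.03],"twist":[0,0,0],"grip":0.4},{"xyz":[0,0,0.03],"twist":[0,0,0],"grip":0.4},{"xyz":[0,0,0.03],"twist":[0,0,0],"grip":0.4},{"xyz":[0,0,0.02],"twist":[0,0,0],"grip":0.4},{"xyz":[0,0,0],"twist":[0,0,0],"grip":0.4}]'
python3 -m crank '[{"xyz":[0.004,0.02,0],"twist":[0,0,0],"grip":0.4},{"xyz":[0.006,0.03,0],"twist":[0,0,0],"grip":0.4},{"xyz":[0.0075,0.04,0],"twist":[0,0,0],"grip":0.4},{"xyz":[0.0075,0.04,0],"twist":[0,0,0],"grip":0.4},{"xyz":[0.0075,0.04,0],"twist":[0,0,0],"grip":0.4},{"xyz":[0.0075,0.04,0],"twist":[0,0,0],"grip":0.4},{"xyz":[0.0075,0.04,0],"twist":[0,0,0],"grip":0.4},{"xyz":[0.0075,0.04,0],"twist":[0,0,0],"grip":0.4}]'
python3 -m crank '[{"xyz":[0.007,0.035,0],"twist":[0,0,0],"grip":0.4},{"xyz":[0.004,0.02,0],"twist":[0,0,0],"grip":0.4},{"xyz":[0,0,0],"twist":[0,0,0],"grip":0.4},{"xyz":[0,0,-0.04],"twist":[0,0,0],"grip":0.4},{"xyz":[0,0,-0.04],"twist":[0,0,0],"grip":0.4},{"xyz":[0,0,-0.04],"twist":[0,0,0],"grip":0.4},{"xyz":[0,0,-0.03],"twist":[0,0,0],"grip":0.4},{"xyz":[0,0,-0.02],"twist":[0,0,0],"grip":0.4}]'
python3 -m crank '[{"xyz":[0,0,0],"twist":[0,0,0],"grip":0.4},{"xyz":[0,0,0],"twist":[0,0,0],"grip":0.4}]'
```

```text
clock: 9.05
eef_pos: [0.5346, -0.2969, 0.2518]
ee_rot: [[0.994, 0.113, 0.005], [0.113, -0.994, -0.002], [0.004, 0.003, -1.0]]
force: [0.4, -0.2, -2.4]
grip_width: 0.0583
finger_force: 24.8
clock: 9.85
eef_pos: [0.5871, -0.0044, 0.2473]
ee_rot: [[0.994, 0.113, -0.003], [0.113, -0.994, -0.0], [-0.003, -0.0, -1.0]]
force: [0.6, -0.2, -2.2]
grip_width: 0.0581
finger_force: 24.8
clock: 10.65
eef_pos: [0.5964, 0.0464, 0.0757]
ee_rot: [[0.994, 0.112, -0.006], [0.112, -0.994, -0.002], [-0.006, 0.001, -1.0]]
force: [0.0, -0.1, -1.4]
grip_width: 0.0576
finger_force: 24.8
clock: 10.85
eef_pos: [0.5987, 0.0475, 0.079]
ee_rot: [[0.994, 0.112, -0.001], [0.112, -0.994, -0.001], [-0.002, 0.001, -1.0]]
force: [1.1, -0.0, -1.7]
grip_width: 0.0585
finger_force: 24.8
```

```bash
python3 -c "
from h import *
a=grab('top','t3.png');b=grab('side','s3.png')
o=np.zeros((600,800,3),np.uint8)
t=cv2.convertScaleAbs(cv2.imread('pics/t3.png')[120:290,100:460],alpha=1.3,beta=15);s=cv2.imread('pics/s3.png')[90:390,150:350]
o[:189,:400]=cv2.resize(t,(400,189),interpolation=2);o[:600,400:800]=cv2.resize(s,(400,600),interpolation=2);cv2.imwrite('pics/c3.png',o)"
```

```text
(no output)
```

View pics/c3.png

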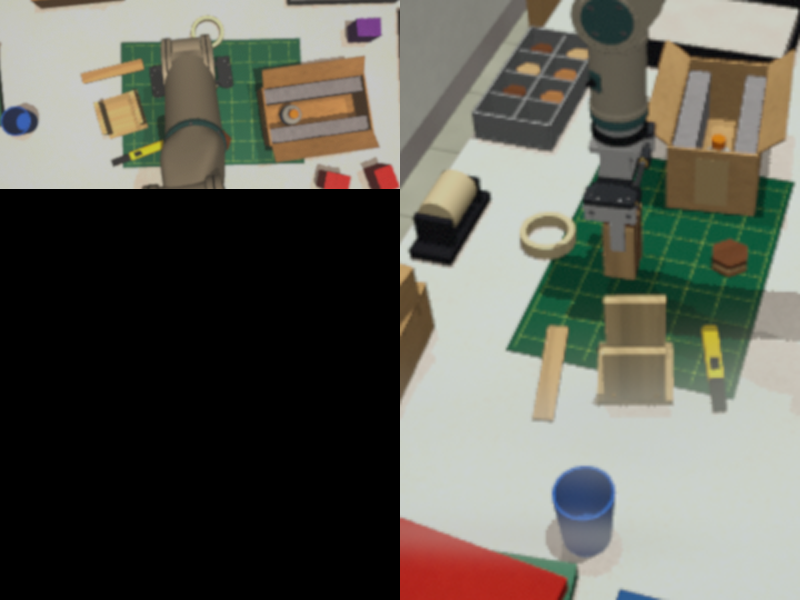

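The block hangs upright over the mat at about (620,245), clear of everything. I'll lower it until it touches.

```bash
python3 -m crank '[{"xyz":[0,0,-0.01],"twist":[0,0,0],"grip":0.4},{"xyz":[0,0,-0.008],"twist":[0,0,0],"grip":0.4},{"xyz":[0,0,0],"twist":[0,0,0],"grip":0.4},{"xyz":[0,0,-0.002],"twist":[0,0,0],"grip":0.4},{"xyz":[0,0,-0.002],"twist":[0,0,0],"grip":0.4},{"xyz":[0,0,0],"twist":[0,0,0],"grip":0.4},{"xyz":[0,0,0],"twist":[0,0,0],"grip":0.4}]'
```

```text
clock: 11.65
eef_pos: [0.5993, 0.049, 0.0576]
ee_rot: [[0.994, 0.114, 0.0], [0.114, -0.994, -0.0], [0.0, 0.0, -1.0]]
force: [-0.0, -0.1, -1.2]
grip_width: 0.0581
finger_force: 24.8
```

```bash
python3 -m crank '[{"xyz":[0,0,-0.001],"twist":[0,0,0],"grip":0.4},{"xyz":[0,0,-0.001],"twist":[0,0,0],"grip":0.4},{"xyz":[0,0,0],"twist":[0,0,0],"grip":0.4}]'
python3 -m crank '[{"xyz":[0,0,-0.001],"twist":[0,0,0],"grip":0.4},{"xyz":[0,0,0],"twist":[0,0,0],"grip":0.4}]'
```

```text
clock: 11.95
eef_pos: [0.5994, 0.049, 0.056]
ee_rot: [[0.994, 0.113, 0.0], [0.113, -0.994, 0.0], [0.0, -0.0, -1.0]]
force: [-0.6, 0.5, 2.5]
grip_width: 0.0583
finger_force: 24.8
clock: 12.15
eef_pos: [0.5994, 0.049, 0.056]
ee_rot: [[0.994, 0.114, 0.001], [0.114, -0.994, 0.0], [0.001, -0.0, -1.0]]
force: [-3.0, -0.3, 11.8]
grip_width: 0.0584
finger_force: 24.8
```

```bash
python3 -m crank '[{"xyz":[0,0,0.001],"twist":[0,0,0],"grip":0.9},{"xyz":[0,0,0],"twist":[0,0,0],"grip":0.9},{"xyz":[0,0,0],"twist":[0,0,0],"grip":0.9},{"xyz":[0,0,0],"twist":[0,0,0],"grip":0.9},{"xyz":[0,0,0],"twist":[0,0,0],"grip":0.9},{"xyz":[0,0,0.03],"twist":[0,0,0],"grip":0.9},{"xyz":[0,0,0.04],"twist":[0,0,0],"grip":0.9},{"xyz":[0,0,0.03],"twist":[0,0,0],"grip":0.9}]'
python3 -m crank '[{"xyz":[0,0,0],"twist":[0,0,0.1428],"grip":0.9},{"xyz":[0,0,0],"twist":[0,0,0.1428],"grip":0.9},{"xyz":[0,0,0],"twist":[0,0,0.1428],"grip":0.9},{"xyz":[0,0,0],"twist":[0,0,0.1428],"grip":0.9},{"xyz":[0,0,0],"twist":[0,0,0.1428],"grip":0.9},{"xyz":[0,0,0],"twist":[0,0,0.1428],"grip":0.9},{"xyz":[0,0,0],"twist":[0,0,0.1428],"grip":0.9},{"xyz":[0,0,0],"twist":[0,0,0.1428],"grip":0.9}]'
python3 -m crank '[{"xyz":[0,0,0],"twist":[0,0,0.1428],"grip":0.9},{"xyz":[0,0,0],"twist":[0,0,0.1428],"grip":0.9},{"xyz":[0,0,0],"twist":[0,0,0.1428],"grip":0.9},{"xyz":[0,0,0],"twist":[0,0,0],"grip":0.9},{"xyz":[0,0,0],"twist":[0,0,0],"grip":0.9}]'
```

```text
clock: 12.95
eef_pos: [0.5996, 0.049, 0.1572]
ee_rot: [[0.994, 0.113, 0.001], [0.113, -0.994, 0.0], [0.001, 0.0, -1.0]]
force: [0.9, 0.6, -0.7]
grip_width: 0.0847
finger_force: 0.0
clock: 13.75
eef_pos: [0.5991, 0.0488, 0.1553]
ee_rot: [[0.304, 0.953, -0.0], [0.953, -0.304, -0.0], [-0.0, -0.0, -1.0]]
force: [-0.7, -0.0, -0.2]
grip_width: 0.0848
finger_force: 0.0
clock: 14.25
eef_pos: [0.5991, 0.0487, 0.1553]
ee_rot: [[-0.11, 0.994, -0.0], [0.994, 0.11, 0.0], [0.0, -0.0, -1.0]]
force: [0.3, -0.2, -0.4]
grip_width: 0.0844
finger_force: 0.0
```

```bash
python3 -c "
from h import *
b=grab('side','s4.png')
for P in [(.6,.049,.095),(.6,.049,0)]: print(proj(b,P))
s=cv2.imread('pics/s4.png')[130:260,200:340]
cv2.imwrite('pics/c4.png',cv2.resize(s,None,fx=4,fy=4,interpolation=2))"
```

```text
[260.36256468 204.46848821]
[261.13304672 228.30293464]
```

View pics/c4.png

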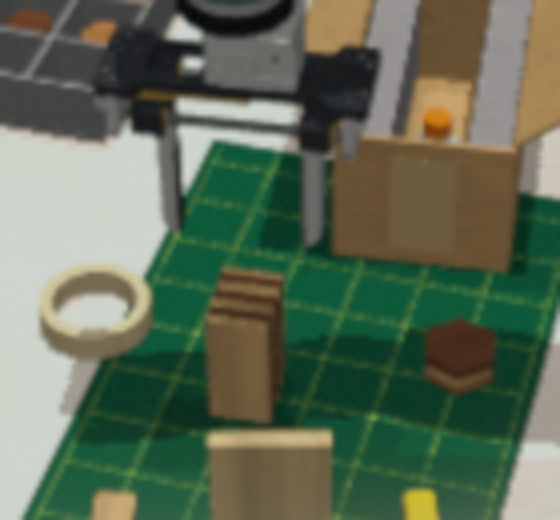

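The block stands upright at (245,345) in the crop, with the fingers straddling its narrow way above it. I'll descend and regrip by the x faces.

```bash
python3 -m crank '[{"xyz":[0,0,-0.03],"twist":[0,0,0],"grip":0.9},{"xyz":[0,0,-0.03],"twist":[0,0,0],"grip":0.9},{"xyz":[0,0,-0.025],"twist":[0,0,0],"grip":0.9},{"xyz":[0,0,-0.014],"twist":[0,0,0],"grip":0.9},{"xyz":[0,0,0],"twist":[0,0,0],"grip":0.9},{"xyz":[0,0,0],"twist":[0,0,0],"grip":0.3},{"xyz":[0,0,0],"twist":[0,0,0],"grip":0.3},{"xyz":[0,0,0],"twist":[0,0,0],"grip":0.3}]'
python3 -m crank '[{"xyz":[0,0,0],"twist":[0,0,0],"grip":0.3},{"xyz":[0,0,0],"twist":[0,0,0],"grip":0.3},{"xyz":[0,0,0],"twist":[0,0,0],"grip":0.3},{"xyz":[0,0,0],"twist":[0,0,0],"grip":0.3},{"xyz":[0,0,0],"twist":[0,0,0],"grip":0.3},{"xyz":[0,0,0],"twist":[0,0,0],"grip":0.3}]'
```

```text
clock: 15.1
eef_pos: [0.6002, 0.0491, 0.0578]
ee_rot: [[-0.113, 0.994, 0.002], [0.994, 0.113, 0.0], [0.0, 0.002, -1.0]]
force: [0.1, -0.1, -0.5]
grip_width: 0.0638
finger_force: 0.0
clock: 15.7
eef_pos: [0.5995, 0.0489, 0.0568]
ee_rot: [[-0.113, 0.994, 0.001], [0.994, 0.113, -0.0], [-0.0, 0.001, -1.0]]
force: [0.2, -1.0, 4.3]
grip_width: 0.0442
finger_force: 24.7
```

```bash
python3 -m crank '[{"xyz":[0,0,0.02],"twist":[0,0,0],"grip":0.3},{"xyz":[0,0,0.03],"twist":[0,0,0],"grip":0.3},{"xyz":[0,0,0.035],"twist":[0,0,0],"grip":0.3},{"xyz":[0,0,0.035],"twist":[0,0,0],"grip":0.3},{"xyz":[0,0,0.035],"twist":[0,0,0],"grip":0.3},{"xyz":[0,0,0],"twist":[0,0,0.03],"grip":0.3},{"xyz":[-0.006,0.015,0],"twist":[0,0,0.03],"grip":0.3},{"xyz":[-0.012,0.03,0],"twist":[0,0,0.03],"grip":0.3}]'
python3 -m crank '[{"xyz":[-0.013,0.035,0],"twist":[0,0,0.03],"grip":0.3},{"xyz":[-0.014,0.035,0],"twist":[0,0,0.037],"grip":0.3},{"xyz":[-0.013,0.033,0],"twist":[0,0,0],"grip":0.3},{"xyz":[-0.009,0.025,0],"twist":[0,0,0],"grip":0.3},{"xyz":[0,0,0],"twist":[0,0,0],"grip":0.3},{"xyz":[0,0,0],"twist":[0,0,0],"grip":0.3},{"xyz":[0,0,0],"twist":[0,0,0],"grip":0.3}]'
python3 -c "
from h import *
b=grab('side','s5.png')
s=cv2.imread('pics/s5.png')[140:310,190:360]
k=4;s=cv2.resize(s,None,fx=3.5,fy=3.5,interpolation=2)
u=np.radians(105.5);U=np.array([np.cos(u),np.sin(u)]);N=np.array([np.sin(u),-np.cos(u)]);c=np.array([.5325,.2218])
for a,bb in((40,50),(40,-50),(-40,50),(-40,-50),(40,38),(-40,38),(40,-38),(-40,-38)):
    p=proj(b,[*(c+N*a/1e3+U*bb/1e3),.102]);cv2.circle(s,tuple(int(v) for v in (p-[190,140]+.5)*3.5),2,(0,0,255),-1)
cv2.imwrite('pics/c5.png',s)"
```

```text
clock: 16.5
eef_pos: [0.5801, 0.0917, 0.2092]
ee_rot: [[-0.2, 0.98, -0.003], [0.98, 0.2, -0.002], [-0.001, -0.004, -1.0]]
force: [0.0, 0.9, -2.3]
grip_width: 0.044
finger_force: 24.7
clock: 17.2
eef_pos: [0.5317, 0.2206, 0.2101]
ee_rot: [[-0.267, 0.964, -0.002], [0.964, 0.267, -0.002], [-0.001, -0.003, -1.0]]
force: [0.7, -0.3, -1.8]
grip_width: 0.0444
finger_force: 24.7
```

View pics/c5.png

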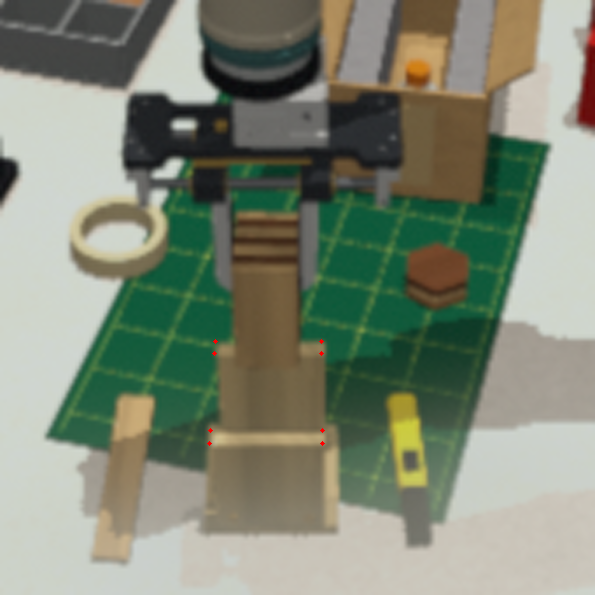

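The block hangs upright at (267,290) above the box. The projected cheek corners match the picture to about 1 px, so the aim is good to about 2 mm. Lowering.

```bash
python3 -m crank '[{"xyz":[-0.001,0.001,-0.03],"twist":[0,0,0],"grip":0.3},{"xyz":[0,0,-0.03],"twist":[0,0,0],"grip":0.3},{"xyz":[0,0,-0.025],"twist":[0,0,0],"grip":0.3},{"xyz":[0,0,-0.02],"twist":[0,0,0],"grip":0.3},{"xyz":[0,0,-0.02],"twist":[0,0,0],"grip":0.3},{"xyz":[0,0,0],"twist":[0,0,0],"grip":0.3},{"xyz":[0,0,0],"twist":[0,0,0],"grip":0.3}]'
python3 -m crank '[{"xyz":[0,0,-0.008],"twist":[0,0,0],"grip":0.3},{"xyz":[0,0,-0.004],"twist":[0,0,0],"grip":0.3},{"xyz":[0,0,-0.002],"twist":[0,0,0],"grip":0.3},{"xyz":[0,0,0],"twist":[0,0,0],"grip":0.3},{"xyz":[0,0,0],"twist":[0,0,0],"grip":0.3}]'
```

```text
clock: 17.95
eef_pos: [0.5314, 0.2221, 0.0864]
ee_rot: [[-0.266, 0.964, -0.001], [0.964, 0.266, -0.0], [-0.0, -0.001, -1.0]]
force: [-0.1, -0.1, -1.4]
grip_width: 0.0442
finger_force: 24.7
clock: 18.45
eef_pos: [0.5313, 0.2231, 0.0727]
ee_rot: [[-0.268, 0.964, 0.0], [0.964, 0.268, 0.0], [0.0, 0.0, -1.0]]
force: [-0.4, -1.2, -2.1]
grip_width: 0.0441
finger_force: 24.7
```

```bash
python3 -m crank '[{"xyz":[0,0,-0.002],"twist":[0,0,0],"grip":0.3},{"xyz":[0,0,-0.002],"twist":[0,0,0],"grip":0.3},{"xyz":[0,0,-0.001],"twist":[0,0,0],"grip":0.3},{"xyz":[0,0,0],"twist":[0,0,0],"grip":0.3},{"xyz":[0,0,0],"twist":[0,0,0],"grip":0.3}]'
python3 -m crank '[{"xyz":[0,0,-0.001],"twist":[0,0,0],"grip":0.3},{"xyz":[0,0,0],"twist":[0,0,0],"grip":0.3}]'
```

```text
clock: 18.95
eef_pos: [0.5312, 0.223, 0.0674]
ee_rot: [[-0.268, 0.964, -0.0], [0.964, 0.268, 0.0], [0.0, -0.0, -1.0]]
force: [0.2, -0.1, -2.4]
grip_width: 0.044
finger_force: 24.7
clock: 19.15
eef_pos: [0.5314, 0.2231, 0.0668]
ee_rot: [[-0.267, 0.964, 0.0], [0.964, 0.267, 0.0], [0.0, 0.0, -1.0]]
force: [-0.4, -0.2, 1.3]
grip_width: 0.0442
finger_force: 24.7
```

```bash
python3 -m crank '[{"xyz":[0,0,-0.0005],"twist":[0,0,0],"grip":0.3},{"xyz":[0,0,0],"twist":[0,0,0],"grip":0.3}]'
python3 -m crank '[{"xyz":[0,0,0],"twist":[0,0,0],"grip":0.8},{"xyz":[0,0,0],"twist":[0,0,0],"grip":0.8},{"xyz":[0,0,0],"twist":[0,0,0],"grip":0.8},{"xyz":[0,0,0],"twist":[0,0,0],"grip":0.8},{"xyz":[0,0,0],"twist":[0,0,0],"grip":0.8},{"xyz":[0,0,0.03],"twist":[0,0,0],"grip":0.8},{"xyz":[0,0,0.04],"twist":[0,0,0],"grip":0.8},{"xyz":[0,0,0.04],"twist":[0,0,0],"grip":0.8}]'
python3 -m crank '[{"xyz":[0,0,0.04],"twist":[0,0,0],"grip":0.8},{"xyz":[0,0,0.04],"twist":[0,0,0],"grip":0.8},{"xyz":[-0.04,0,0],"twist":[0,0,0],"grip":0.8},{"xyz":[-0.04,0,0],"twist":[0,0,0],"grip":0.8},{"xyz":[-0.04,0,0],"twist":[0,0,0],"grip":0.8},{"xyz":[0,0,0],"twist":[0,0,0],"grip":0.8},{"xyz":[0,0,0],"twist":[0,0,0],"grip":0.8},{"xyz":[0,0,0],"twist":[0,0,0],"grip":0.8}]'
python3 -c "
from h import *
a=grab('top','t6.png');b=grab('side','s6.png')
o=np.zeros((600,800,3),np.uint8)
t=cv2.convertScaleAbs(cv2.imread('pics/t6.png')[180:260,165:265],alpha=1.3,beta=15);s=cv2.imread('pics/s6.png')[90:390,150:350]
o[:320,:400]=cv2.resize(t,(400,320),interpolation=2);o[:600,400:800]=cv2.resize(s,(400,600),interpolation=2);cv2.imwrite('pics/c6.png',o)"
```

```text
clock: 19.35
eef_pos: [0.5314, 0.2231, 0.0668]
ee_rot: [[-0.267, 0.964, 0.001], [0.964, 0.267, 0.0], [-0.0, 0.001, -1.0]]
force: [-2.2, -0.7, 5.3]
grip_width: 0.0441
finger_force: 24.7
clock: 20.15
eef_pos: [0.5306, 0.2228, 0.1768]
ee_rot: [[-0.268, 0.964, -0.002], [0.964, 0.268, -0.0], [0.0, -0.002, -1.0]]
force: [0.5, -0.2, -0.5]
grip_width: 0.0751
finger_force: 0.0
clock: 20.95
eef_pos: [0.4126, 0.223, 0.2561]
ee_rot: [[-0.266, 0.964, 0.001], [0.964, 0.266, 0.001], [0.0, 0.001, -1.0]]
force: [0.5, -1.3, -1.5]
grip_width: 0.0748
finger_force: 0.0
```

View pics/c6.png

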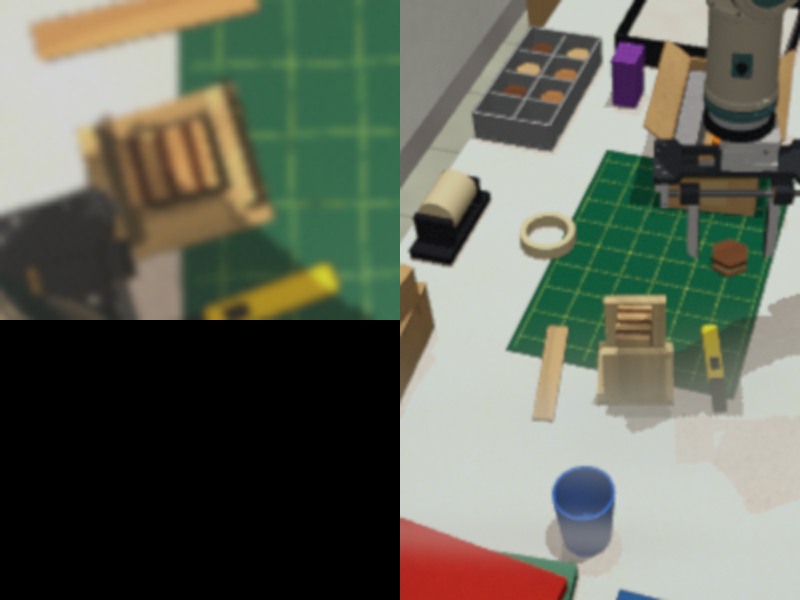

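The block stands upright in the middle of the channel, at (180,162) in the top crop. The flaps are open, the bystanders are where they were, and the gripper is clear of everything. Handing in.

```bash
python3 -c "
from cell import r
print(r.close_job())"
```

```text
the job is handed in; nothing more can be done
None
```

The job is handed in at about 21 s of the 72 s allowed: both flaps are open and the block stands upright in the middle of the cutting box; the last picture shows the bystanders unmoved, the glue was left untouched, and no verdict came back.

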